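# Draw a two-part plaster mould shut with its latch

### The job

The two halves of the plaster mould stand a little apart: hook the steel loop of the draw latch over the blue keeper so that its crossbar is caught under the lip, then press the red lever down flat past centre so that it stays down and holds the halves tight together. Let go of everything, and leave the bowl, beaker, basket and spatula where they are.

Things in the scene. Friction and masses are not known exactly. Their poses are not given: they have to be found in the camera images.
- mould: Plaster mould on a 290 x 160 mm plywood board, fixed to the table. Origin on the table under the joint face of its fixed half. x (level) runs along the latch from lever to keeper, y across it, z up. The fixed off-white half fills x -125 to 0 mm; the sliding half, 115 mm long, follows. Both are 130 mm wide, tops 90 mm above the table. The latch lies along the middle (y = 0) on top.
- half (a joint): Gap between the two halves in m: 0 = tight shut, at most 0.012. The half (0.9 kg, carrying the keeper) slides along the mould's x in guides with about 6 N of friction.
- lever_pivot (a point): Axis of the red lever, on the fixed half's bracket, 28 mm above the plaster top, at x = -35 mm of the mould. The axis runs along the mould's y.
- lever (a joint): Lever angle, rad: 0 = flat (shut, level along the mould's -x, on its stop), 1.57 = upright, up to 2.5 = leaning towards the keeper. Stiff hinge (0.07 N m): stays where left. With the loop hooked, pressing it flat draws the halves together and stretches the keeper's spring; it is hardest (about 4 N near the tip) at 0.7 to 1 rad; below 0.4 rad it snaps down and holds.
- lever_tip (a point): Free end of the lever, on its upper (when flat) face. The lever is a red plate 26 mm wide and 6 mm thick that reaches 85 mm from its axis; when flat its upper face is 10 mm above the axis, and turns with it.
- loop (a joint): Angle of the loop on the lever, rad. The loop's rise above level, towards the keeper, is this value minus the lever's. It is hinged on the lever 22 mm from the lever's axis, 25 degrees below the lever's line when the lever is flat. Slightly stiff (0.035 N m): the loop stays about where it is left.
- loop_bar (a point): Middle of the crossbar at the free end of the steel wire loop, 110 mm from the loop's hinge. Round bar, 8 mm diameter, along the mould's y; a dark round cap (13 mm diameter, 8 mm long) at each end, 60 mm over both end faces, to pinch across. The loop is 36 mm wide inside. Moving it swings the lever along.
- keeper_seat (a point): Where the crossbar's middle lies when hooked: in the slot of the blue keeper on the sliding half. The slot opens to the mould's +x; the keeper is 22 mm wide. The slot's closed end (post face) is 4 mm to -x of this point; its floor, a shelf 30 mm wide reaching 26 mm to +x, is 7 mm below it. The plaster top is 28 mm below it. The keeper yields up to 9 mm to -x against 8 N per mm.
- bowl: Terracotta bowl, 110 mm across, 50 mm tall; bystander. Origin at the centre of its underside.
- beaker: Blue ceramic beaker, 76 mm across, 95 mm tall; bystander. Origin at the centre of its underside.
- basket: Pale blue plastic basket, 150 x 110 x 80 mm; bystander. Origin at the centre of its underside.
- spatula: Wooden-handled spatula, 180 mm long, lying flat; bystander.
- keeper_lip (a point): Middle of the outer (+x) top edge of the lip that roofs the keeper's slot: 4 mm to +x of and 12 mm above keeper_seat; the lip is 6 mm thick. The bar must come down beyond this edge onto the shelf, then be drawn back to -x under the lip until it meets the post.

How it is judged (in metres and radians):
On the way:
1. the loop's crossbar is in the keeper's slot, under the lip (x of loop_bar in the frame of keeper_seat between -0.004 and 0.004 m and z of loop_bar in the frame of keeper_seat between -0.007 and 0.005 m), for 0.2 s.
At the end, for the whole second after the job is handed in: The lever is flat (within 0.08 rad of its stop), the crossbar lies in the keeper's slot under the lip (within 4 mm of the seat lengthwise, from 7 mm below to 5 mm above it), and the gap between the halves is under 1.5 mm (all of step 1 and value of joint lever below 0.08 rad and value of joint half below 0.0015 m); the robot touches nothing.
It fails at once if a bystander is moved by more than 30 mm (distance of any of bowl, beaker, basket, spatula from where it was at the start of the episode above 0.03 m).
It also fails if it takes over 54 s, if anything falls off the work surface, if the arm or the gripper's body presses on something with over 40 N, if the wrist force passes 120 N, or if a joint passes its speed limit or range.

### The arm

A 6-joint arm with a two-finger parallel gripper is mounted at the origin on the work surface. World frame = base frame: x ahead of the robot, y to its left, z up, the work surface at z = 0. Lengths are in mm, angles in rad, forces in N, time in s.
With the tool pointing down it reaches from about 325 to 875 mm from the base axis. Payload 4.4 kg.
Tool frame: the origin (TCP) lies between the finger pads; the fingertips stand manip.nose_length ahead of it and the grasp point (between the pads) is the TCP (manip.nose_length is the distance from the TCP to the fingertips, in mm); y points along the fingers, x is the direction in which the jaws open and shut, and the axes are right-handed (so a half turn about y gives the same grasp; the last joint's range is limited). The gripper opens to 85 mm and grips with 20 to 120 N. Pads are 22 mm wide; open, the fingers measure 114 mm over their backs; the gripper's body (76 mm by 85 mm) begins 54 mm behind the grasp point. The pads swing forward as they close: fully open they stand 13 mm farther back than shut.
Start: joints at [0.995, 0.207, 1.542, -0, 1.393, -0.15], TCP at [237.513, 523.655, 250.282] pointing down, gripper open.
Joint ranges: [-2.73, 2.73], [-0.86, 2.22], [0.23, 2.46], [-1.11, 4.25], [0.08, 2.63], [-2.82, 2.82]. Speed limits (rad/s): [2.79, 2.79, 3.14, 3.14, 3.14, 3.14].

### API

Orientations are given as [roll, pitch, yaw] about the fixed x, y, z axes, in that order (R = Rz(yaw) Ry(pitch) Rx(roll)).
In Python, from workcell import manip gives the robot as it stands.
- The arm moves only by the tool arm_command, never from a script. Its argument "increments" is a list of rows, each a list of 3 entries, a list of its own where there are three numbers: the shift along the tool's x, y, z in units of 30 mm (1.0 is 30 mm), then the turn, a rotation vector about the tool's x, y, z in rad, then the opening, from -1 (shut) to 1 (fully open). A call has 1 to 20 rows; each row is the pose to reach, as a shift and turn from the pose commanded when the call began, along the tool's axes at that moment; what a row does not reach only later rows make up. A row lasts 1/8 s, in which the tool goes at most 62.5 mm and 10.7 degrees, less where a joint would pass 70% of its speed; a pose out of reach is approached as far as the arm can. A call with a gripper value outside its range is refused whole. The fingers move at their own pace and stop on an object; the grip force is fixed at half the most. Time passes only in rows, so rows that repeat a pose let the fingers close. It gives the time, the measured TCP pose, the force and the opening at its end, in the units of the state.
- manip.state(): the state, without advancing time (a new reading comes with each control period).
- manip.get_image(name): name is "scene" or "top"; returns (picture, depth): 400x640x3 uint8, red, green, blue; 400x640 float32, mm along the optical axis (not along the pixel's ray), 0 where there is no reading.
- manip.calibration(name): a dict with "K" (3x3 intrinsics, pixels), "xyz" and "attitude" of the camera in the world. Camera axes: x right, y down, z forward; pixel columns grow to the right and rows downward; lengths in mm; the calibration is good to about 2 mm. A picture is of the moment at which its call begins. calibration takes no time and is no camera call.
- manip.close_job(): hands the job in, once; it reports no verdict.
The state is a dict: "t": time; "joints": joint angles; "qd": joint speeds; "joint_torque": joint torques, N m; "tool_pos": TCP position; "ee_rot": TCP orientation; "force": force on the tool from outside, world axes, zero at the start; "torque": the same for the moment, N m; "width": finger opening in mm.
Only numpy, scipy, OpenCV 4.12 (cv2) and the standard library are available. Lean on these libraries where they do the work, as an engineer would, in place of code of your own. Each camera call takes 0.05 s, during which the arm holds its last target.

## Working session

There is one attempt and no reset: what is moved stays moved. The work goes in short steps, Python scripts to look and compute and a tool call to move; the robot and the scene stay as the last step left them, time stands still between calls to the robot, and variables do not carry over. Pictures are saved under pics/ and viewed, and the job is handed in when it is done.

Besides the shell and the picture viewer there is one more tool, called after "Call:" by a JSON object that holds its "method" and its "body". arm_command: Moves the arm, as the interface text tells. Its arguments: {"type":"object","properties":{"increments":{"type":"array"}},"required":["increments"]}

```bash
mkdir -p pics; ls
python3 - <<'E'
from workcell import manip
import cv2
import numpy as np
print(manip.state(), manip.nose_length)
for n in("scene","top"):
    p,d=manip.get_image(n); np.savez(f"pics/{n}0.npz",p=p,d=d)
    cv2.imwrite(f"pics/{n}0.png",p[:,:,::-1]); print(n,manip.calibration(n))
E
```

```text
pics
{'t': 0.0, 'joints': array([ 9.94456813e-01,  2.07414177e-01,  1.54296515e+00,  4.08828292e-05,
        1.39352692e+00, -1.50499542e-01]), 'qd': array([ 0.00127423,  0.00178867, -0.00076902,  0.00071217,  0.00109152,
        0.00073263]), 'joint_torque': array([-7.88678917e-04, -3.83040762e+01, -2.91593170e+01, -1.33804165e-04,
        1.08655143e-02,  2.88928199e-06]), 'tool_pos': array([237.12472976, 523.03492463, 249.12372666]), 'ee_rot': array([-1.57040967,  0.00228141,  1.14494954]), 'force': array([ 0.20989007, -0.56523528, -0.0494298 ]), 'torque': array([ 0.00573456, -0.02362812,  0.02452425]), 'width': 85.41941571335465} 19.0
scene {'K': array([[387.23002028,   0.        , 322.37791353],
       [  0.        , 387.23002028, 200.17136245],
       [  0.        ,   0.        ,   1.        ]]), 'xyz': array([ 953.3149503 , -353.54411869,  945.69529791]), 'attitude': array([-2.59316521e+00,  1.79779651e-03,  6.51576625e-01])}
top {'K': array([[393.72263491,   0.        , 315.96334267],
       [  0.        , 393.72263491, 203.92333161],
       [  0.        ,   0.        ,   1.        ]]), 'xyz': array([ 475.92202846,   67.44830885, 1021.47455861]), 'attitude': array([-2.94734098, -0.00513136, -1.56632959])}
```

View pics/scene0.png

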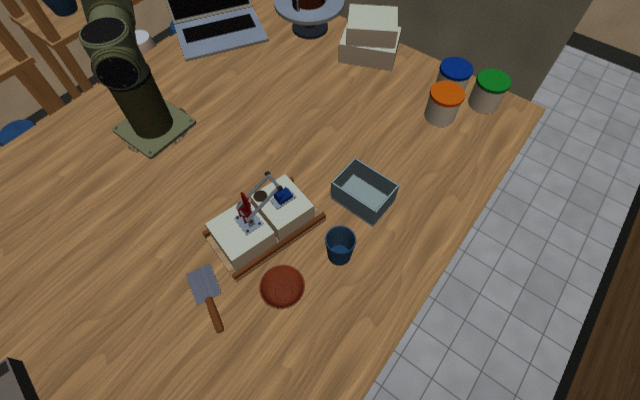

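View pics/top0.png

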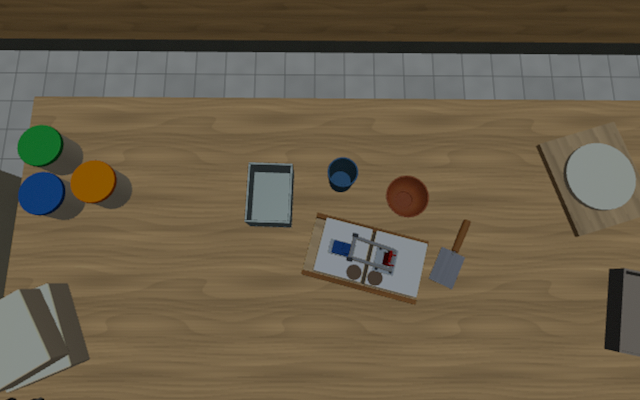

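The mould sits at about (262,222) in the scene view and (367,255) in the top view. The lever is roughly upright and the loop is raised towards the blue keeper. I'll enlarge both views.

```bash
cat > h.py <<'E'
import numpy as np, cv2
from scipy.spatial.transform import Rotation as R
from workcell import manip
def cam(n):
    c=manip.calibration(n); return c["K"],np.array(c["xyz"]),R.from_euler("xyz",c["attitude"]).as_matrix()
def ray(n,u,v):
    K,o,A=cam(n); d=A@np.linalg.solve(K,[u,v,1.]); return o,d
def onz(n,u,v,z):
    o,d=ray(n,u,v); return o+d*(z-o[2])/d[2]
def proj(n,p):
    K,o,A=cam(n); q=K@(A.T@(np.array(p)-o)); return q[:2]/q[2]
def two(a,b):
    o1,d1=ray("scene",*a);o2,d2=ray("top",*b)
    d1/=np.linalg.norm(d1);d2/=np.linalg.norm(d2)
    s=np.linalg.lstsq(np.c_[d1,-d2],o2-o1,rcond=None)[0]
    p,q=o1+s[0]*d1,o2+s[1]*d2
    return (p+q)/2,np.linalg.norm(p-q)
def crop(n,p,x0,y0,w,h,f,out):
    cv2.imwrite(out,cv2.resize(p[y0:y0+h,x0:x0+w,::-1],None,fx=f,fy=f,interpolation=cv2.INTER_CUBIC))
def snap(n,tag):
    p,d=manip.get_image(n); np.savez(f"pics/{n}{tag}.npz",p=p,d=d); return p,d
E
python3 - <<'E'
from h import *
for n,b in(("scene",(200,165,132,99)),("top",(298,205,136,100))):
    z=np.load(f"pics/{n}0.npz"); crop(n,z["p"],*b,6,f"pics/{n}0z.png")
    p,d=z["p"],z["d"]
    K,o,A=cam(n)
    v,u=np.mgrid[0:400,0:640]
    P=(np.dstack([(u-K[0,2])/K[0,0],(v-K[1,2])/K[1,1],np.ones_like(u)])*d[...,None])@A.T+o
    zz=P[b[1]:b[1]+b[3],b[0]:b[0]+b[2],2]
    print(n,np.histogram(zz,bins=np.arange(-10,230,10)))
E
```

```text
scene (array([4275, 2096,  408,  196,  624,  180,  197,  212,  232, 2311, 1469,
         87,   90,   73,   52,  104,   53,   76,   77,   76,  102,   22,
          0]), array([-10,   0,  10,  20,  30,  40,  50,  60,  70,  80,  90, 100, 110,
       120, 130, 140, 150, 160, 170, 180, 190, 200, 210, 220]))
top (array([2280, 3501,  765,  126,  943,  107,   76,   36,   27, 1837, 3003,
         33,  128,   49,   75,   90,   71,   69,   71,   72,  139,   35,
          0]), array([-10,   0,  10,  20,  30,  40,  50,  60,  70,  80,  90, 100, 110,
       120, 130, 140, 150, 160, 170, 180, 190, 200, 210, 220]))
```

View pics/scene0z.png

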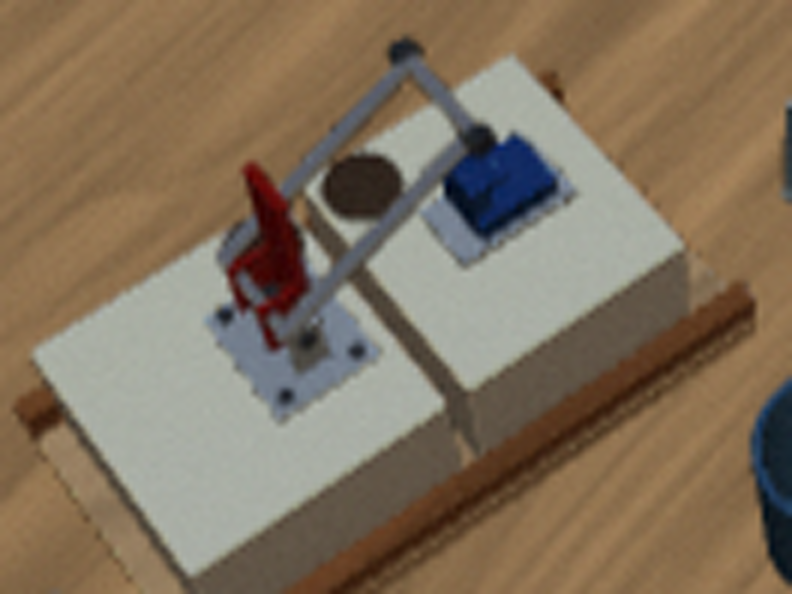

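View pics/top0z.png

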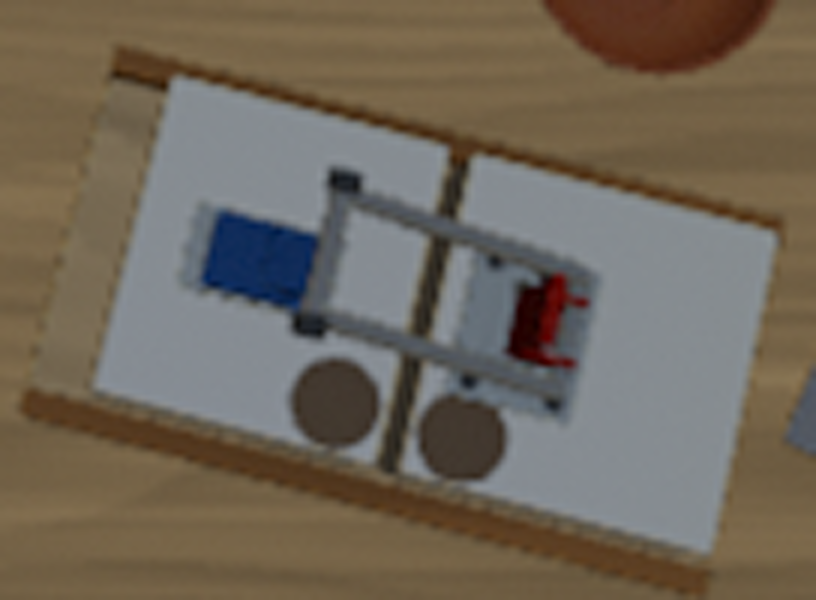

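The top zoom shows the caps at about (344,181) and (310,322), the fixed half's corners at (470,150), (778,232) and (712,553), and the blue keeper at (260,257). I'll get the mould frame from the white tops on the z=90 plane and triangulate the caps.

```bash
cat >> h.py <<'E'
def pix(n,z,x0,y0,f=6): return (x0+(z[0]+.5)/f-.5, y0+(z[1]+.5)/f-.5)
E
python3 - <<'E'
from h import *
T=lambda x,y:pix("top",(x,y),298,205); S=lambda x,y:pix("scene",(x,y),200,165)
print("fixed corners top", *[onz("top",*T(*c),90).round(1) for c in((470,150),(778,232),(712,553),(403,478))])
print("slide corners top", *[onz("top",*T(*c),90).round(1) for c in((450,148),(172,75),(92,390),(385,472))])
print("fixed corners scene", *[onz("scene",*S(*c),90).round(1) for c in((445,400),(192,575),(33,355),)])
print("slide corners scene", *[onz("scene",*S(*c),90).round(1) for c in((685,247),(515,55),(472,390))])
for a,b,nm in(((405,50),(310,322),"cap1"),((480,137),(344,181),"cap2")): print(nm,two(S(*a),T(*b)))
# masks
for n in("scene","top"):
    z=np.load(f"pics/{n}0.npz");p,d=z["p"],z["d"]
    K,o,A=cam(n); v,u=np.mgrid[0:400,0:640]
    P=(np.dstack([(u-K[0,2])/K[0,0],(v-K[1,2])/K[1,1],np.ones_like(u)])*d[...,None])@A.T+o
    hsv=cv2.cvtColor(p,cv2.COLOR_RGB2HSV)
    box=np.zeros(d.shape,bool)
    if n=="top": box[205:305,298:434]=1
    else: box[165:264,200:325]=1
    blue=box&(hsv[...,0]>105)&(hsv[...,0]<130)&(hsv[...,1]>150)
    red=box&((hsv[...,0]<6)|(hsv[...,0]>174))&(hsv[...,1]>190)
    dark=box&(p.max(2)<75)&(P[...,2]>110)
    for nm,m in(("blue",blue),("red",red),("dark",dark)):
        q=P[m]; print(n,nm,m.sum(),q.mean(0).round(1),q.min(0).round(1),q.max(0).round(1))
    # fixed/sliding plaster top fits
    m=box&(abs(P[...,2]-90)<6)&(hsv[...,1]<50)&(p.max(2)>115)
    c,l,st,ce=cv2.connectedComponentsWithStats(m.astype(np.uint8),connectivity=4)
    for i in range(1,c):
        if st[i,4]>600:
            ys,xs=np.nonzero(l==i); w=np.array([onz(n,a,b,90)[:2] for a,b in zip(xs,ys)],np.float32)
            print(n,"rect",cv2.minAreaRect(w))
E
```

```text
fixed corners top [597.7 -79.6  90. ] [ 565.7 -200.5   90. ] [ 442.2 -168.9   90. ] [469.9 -50.5  90. ]
slide corners top [598.4 -71.7  90. ] [627.2  38.7  90. ] [502.9  69.9  90. ] [472.2 -43.6  90. ]
fixed corners scene [594. -83.  90.] [ 565.4 -201.7   90. ] [ 443.7 -171.1   90. ]
slide corners scene [627.6  34.4  90. ] [504.8  67.2  90. ] [599.9 -72.8  90. ]
cap1 (array([522.97059664,  -6.98173587, 192.58069353]), np.float64(2.178066436076473))
cap2 (array([572.61663014, -19.64006816, 190.78052462]), np.float64(1.9281375272513535))
scene blue 178 [558.9  -3.5 122.6] [ 538.8 -353.5  100.7] [953.3  24.6 945.7]
scene red 131 [530.8 -99.3 169.3] [ 481.7 -353.5   90.3] [953.3 -81.5 945.7]
scene dark 226 [543.2 -75.2 164.6] [ 507.1 -353.5  110.1] [9.533e+02 3.000e-01 9.457e+02]
scene rect ((551.4095458984375, -3.9368133544921875), (113.01295471191406, 128.52157592773438), 75.48572540283203)Traceback (most recent call last):
  File "<stdin>", line 27, in <module>
  File "h.py", line 9, in onz
    o,d=ray(n,u,v); return o+d*(z-o[2])/d[2]
        ~~~^^^^^^^
  File "h.py", line 7, in ray
    K,o,A=cam(n); d=A@np.linalg.solve(K,[u,v,1.]); return o,d
          ~~~^^^
  File "h.py", line 5, in cam
    c=manip.calibration(n); return c["K"],np.array(c["xyz"]),R.from_euler("xyz",c["attitude"]).as_matrix()
ValueError: time passes only in moves, steps and waits
```

```bash
sed -i 's/^def cam(n):/_c={}\ndef cam(n):\n    if n not in _c: _c[n]=_cam(n)\n    return _c[n]\ndef _cam(n):/' h.py
python3 - <<'E'
from h import *
for n in("scene","top"):
    z=np.load(f"pics/{n}0.npz");p,d=z["p"],z["d"]
    K,o,A=cam(n); v,u=np.mgrid[0:400,0:640]
    P=(np.dstack([(u-K[0,2])/K[0,0],(v-K[1,2])/K[1,1],np.ones_like(u)])*d[...,None])@A.T+o
    hsv=cv2.cvtColor(p,cv2.COLOR_RGB2HSV)
    box=np.zeros(d.shape,bool)
    if n=="top": box[205:305,298:434]=1
    else: box[165:264,200:325]=1
    box&=d>0
    blue=box&(hsv[...,0]>105)&(hsv[...,0]<130)&(hsv[...,1]>150)
    red=box&((hsv[...,0]<6)|(hsv[...,0]>174))&(hsv[...,1]>190)
    m=box&(abs(P[...,2]-90)<6)&(hsv[...,1]<50)&(p.max(2)>100)
    for nm,mm in(("blue",blue),("red",red)):
        q=P[mm]; print(n,nm,mm.sum(),np.percentile(q,[5,50,95],axis=0).round(1).tolist(),np.argwhere(mm).min(0),np.argwhere(mm).max(0))
    c,l,st,ce=cv2.connectedComponentsWithStats(m.astype(np.uint8),connectivity=4)
    for i in range(1,c):
        if st[i,4]>600:
            ys,xs=np.nonzero(l==i); w=np.array([onz(n,a,b,90)[:2] for a,b in zip(xs,ys)],np.float32)
            print(n,"rect",cv2.minAreaRect(w))
E
```

```text
scene blue 177 [[543.3, -18.2, 105.9], [557.7, -3.6, 111.3], [568.5, 19.7, 131.6]] [188 274] [203 291]
scene red 130 [[513.3, -109.3, 126.7], [529.3, -96.0, 159.1], [539.3, -91.0, 202.2]] [193 238] [222 250]
scene rect ((551.4095458984375, -3.9368133544921875), (113.01295471191406, 128.52157592773438), 75.48572540283203)
scene rect ((519.0327758789062, -127.62910461425781), (123.6523666381836, 128.357177734375), 75.39698028564453)
top blue 201 [[538.1, -9.1, 109.1], [551.5, 5.6, 112.8], [565.5, 23.8, 132.6]] [241 332] [255 350]
top red 85 [[514.3, -100.3, 135.8], [526.0, -87.0, 185.2], [536.4, -83.5, 204.7]] [251 383] [265 394]
top rect ((551.5042724609375, 0.15065765380859375), (113.33122253417969, 129.19224548339844), 75.52659606933594)
top rect ((519.3364868164062, -123.82334899902344), (123.33802795410156, 129.16802978515625), 75.39411926269531)
```

Both halves come out as the stated size, with yaw about 75.4° and a gap of about 8 mm. The bar is at mould x≈53.5, y≈0, z≈192, which fits the 110 mm loop with the lever upright. Next is the keeper.

```bash
cat >> h.py <<'E'
YAW=np.radians(75.43)
O=np.array([534.9,-65.2,0]); M=R.from_euler("z",YAW).as_matrix()
def tom(p): return (np.asarray(p)-O)@M
def tow(q): return M@np.asarray(q)+O
E
python3 - <<'E'
from h import *
off={"scene":np.array([0,1.9,0]),"top":np.array([0,-1.9,0])}
for n in("scene","top"):
    z=np.load(f"pics/{n}0.npz");p,d=z["p"],z["d"]
    K,o,A=cam(n); v,u=np.mgrid[0:400,0:640]
    P=(np.dstack([(u-K[0,2])/K[0,0],(v-K[1,2])/K[1,1],np.ones_like(u)])*d[...,None])@A.T+o+off[n]
    Q=tom(P.reshape(-1,3)).reshape(P.shape)
    hsv=cv2.cvtColor(p,cv2.COLOR_RGB2HSV)
    box=np.zeros(d.shape,bool)
    if n=="top": box[205:305,298:434]=1
    else: box[165:264,200:325]=1
    box&=d>0
    blue=box&(hsv[...,0]>105)&(hsv[...,0]<130)&(hsv[...,1]>150)
    red=box&((hsv[...,0]<6)|(hsv[...,0]>174))&(hsv[...,1]>150)
    for lo,hi in((104,108),(108,115),(115,126),(127,135)):
        m=blue&(Q[...,2]>lo)&(Q[...,2]<hi)&(Q[...,0]>20); q=Q[m]
        if len(q): print(n,lo,hi,len(q),"x",np.percentile(q[:,0],[0,10,50,90,100]).round(1),"y",np.percentile(q[:,1],[0,100]).round(1))
    m=red&(Q[...,2]>110);q=Q[m]
    for lo in range(110,210,15):
        s=q[(q[:,2]>=lo)&(q[:,2]<lo+15)]
        if len(s): print(n,"red",lo,len(s),np.percentile(s[:,0],[0,50,100]).round(1),s[:,1].min().round(1),s[:,1].max().round(1))
    for c in((0,0,0),): pass
z=np.load("pics/scene0.npz")["p"]; crop("s",z,262,178,40,35,18,"pics/keep.png")
z=np.load("pics/top0.npz")["p"]; crop("s",z,322,230,40,35,18,"pics/keept.png")
E
```

```text
scene 104 108 17 x [52.9 53.1 72.1 87.1 88.4] y [-15.2  12.2]
scene 108 115 93 x [52.4 57.2 79.1 89.3 91.8] y [-14.7  15.3]
scene 115 126 17 x [52.3 52.6 54.  62.4 68.3] y [-11.1   9.5]
scene 127 135 38 x [53.1 54.5 60.6 67.2 70.6] y [-10.2   6.3]
scene red 110 8 [-47.5 -45.8 -30.4] -12.4 12.8
scene red 125 22 [-47.6 -33.2 -29.4] -12.1 13.7
scene red 140 44 [-47.3 -34.2 -26.8] -13.0 17.1
scene red 155 14 [-30.  -29.3 -25.7] -11.9 11.4
scene red 170 20 [-29.7 -28.8 -24.8] -12.6 9.4
scene red 185 21 [-29.1 -28.3 -24.1] -12.5 9.3
scene red 200 21 [-28.4 -26.1 -22.8] -9.5 13.7
top 104 108 2 x [59.8 60.7 64.6 68.4 69.4] y [14.3 14.6]
top 108 115 121 x [53.6 67.5 78.5 88.  90.3] y [-13.   14.6]
top 115 126 4 x [59.4 61.6 71.7 77.7 78.1] y [-11.3  10.4]
top 127 135 69 x [53.9 55.8 62.4 68.8 70.5] y [-10.5  10.7]
top red 125 5 [-41.  -39.4 -31.2] -10.4 12.8
top red 140 21 [-46.6 -26.6 -23.7] -11.8 12.7
top red 155 10 [-28.  -23.9 -23.7] -8.3 12.3
top red 170 10 [-25.1 -23.5 -23.2] -7.0 12.3
top red 185 12 [-26.  -23.2 -23. ] -5.9 12.3
top red 200 32 [-28.9 -25.6 -22.3] -10.5 11.4
```

View pics/keep.png

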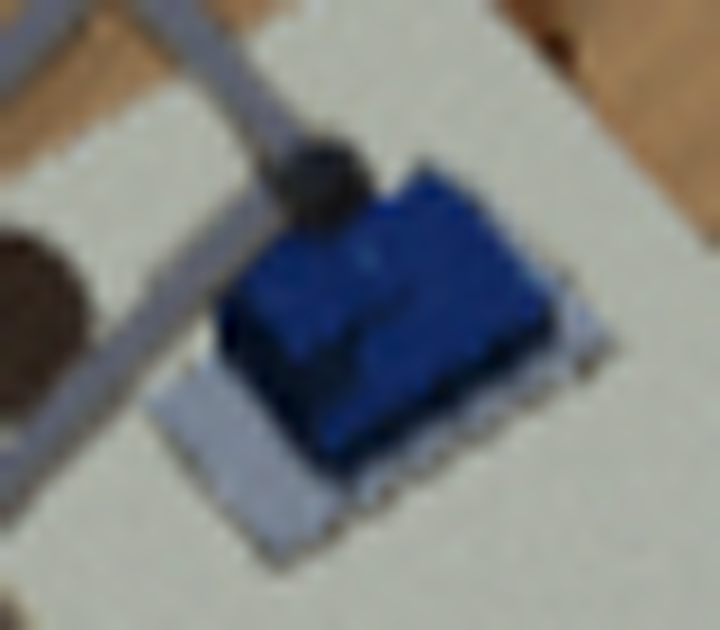

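View pics/keept.png

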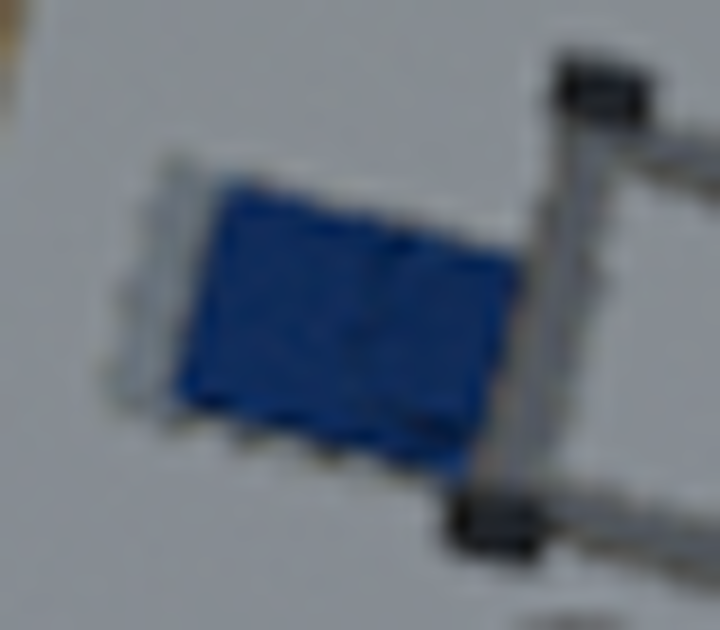

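The lip's outer edge is at mould x≈70.5 and the shelf ends at ≈91, so the seat is at x≈66, z=118. My plan:
1. Pinch the caps with the jaws along mould y.
2. Carry the bar over the lip to x≈79.
3. Lower it, then draw it back under the lip.

First I'll move to hover above the bar.

```bash
cat >> h.py <<'E'
def rows(*targets,q=None):
    """targets (mx,my,mz,tilt) -> rows rel. to current measured pose; tilt rad, body leaning to +x"""
    s=manip.state(); p=s["tool_pos"]; Rc=R.from_euler("xyz",s["ee_rot"]).as_matrix()
    print("now mould",tom(p).round(1),"t",s["t"],"F",(s["force"]@M).round(1),"w",round(s["width"],1))
    for t in targets:
        B=M@np.array([[0,-1,0],[0,0,-1],[1,0,0]]).T.T if False else M@np.column_stack([[0,-1,0],[0,0,-1],[1,0,0]])
        Rt=B@R.from_rotvec([-t[3],0,0]).as_matrix()
        print(t,(Rc.T@(tow(t[:3])-p)/30).round(3).tolist(),R.from_matrix(Rc.T@Rt).as_rotvec().round(3).tolist())
E
python3 -c "
from h import *
rows((53.5,.3,275,0),(53.5,.3,195,0))"
```

```text
now mould [494.5 436.2 249.2] t 0.1 F [-0.9  0.3  0.5] w 85.5
(53.5, 0.3, 275, 0) [-12.006, -0.84, -16.824] [0.001, 1.399, -0.002]
(53.5, 0.3, 195, 0) [-12.0, 1.826, -16.825] [0.001, 1.399, -0.002]
```

Call:
{"method": "arm_command", "body": {"increments": [[[0, -1.0, 0], [0, 0.3, 0], 1], [[-12.0, -0.9, -16.8], [0, 1.4, 0], 1], [[-12.0, -0.9, -16.8], [0, 1.4, 0], 1], [[-12.0, -0.9, -16.8], [0, 1.4, 0], 1], [[-12.0, -0.9, -16.8], [0, 1.4, 0], 1], [[-12.0, -0.9, -16.8], [0, 1.4, 0], 1], [[-12.0, -0.9, -16.8], [0, 1.4, 0], 1], [[-12.0, -0.9, -16.8], [0, 1.4, 0], 1], [[-12.0, -0.9, -16.8], [0, 1.4, 0], 1], [[-12.0, -0.9, -16.8], [0, 1.4, 0], 1], [[-12.0, -0.9, -16.8], [0, 1.4, 0], 1], [[-12.0, -0.9, -16.8], [0, 1.4, 0], 1], [[-12.0, -0.9, -16.8], [0, 1.4, 0], 1], [[-12.0, -0.9, -16.8], [0, 1.4, 0], 1], [[-12.0, -0.9, -16.8], [0, 1.4, 0], 1]]}}

```text
t: 1.98
tool_pos: [547.4, -11.1, 277.4]
ee_rot: [-1.571, -0.0, -0.253]
force: [-0.4, -0.4, -0.7]
width: 85.5
```

```bash
python3 -c "
from h import *
rows((53.5,.3,196,0))
p,d=snap('scene','1');crop('s',p,190,100,160,120,5,'pics/s1.png')
p,d=snap('top','1');crop('s',p,290,190,150,110,5,'pics/t1.png')"
```

```text
now mould [ 55.5   1.5 277.4] t 1.975 F [-0.5  0.3 -0.7] w 85.5
(53.5, 0.3, 196, 0) [0.041, 2.715, -0.067] [-0.0, 0.001, 0.0]
```

View pics/s1.png

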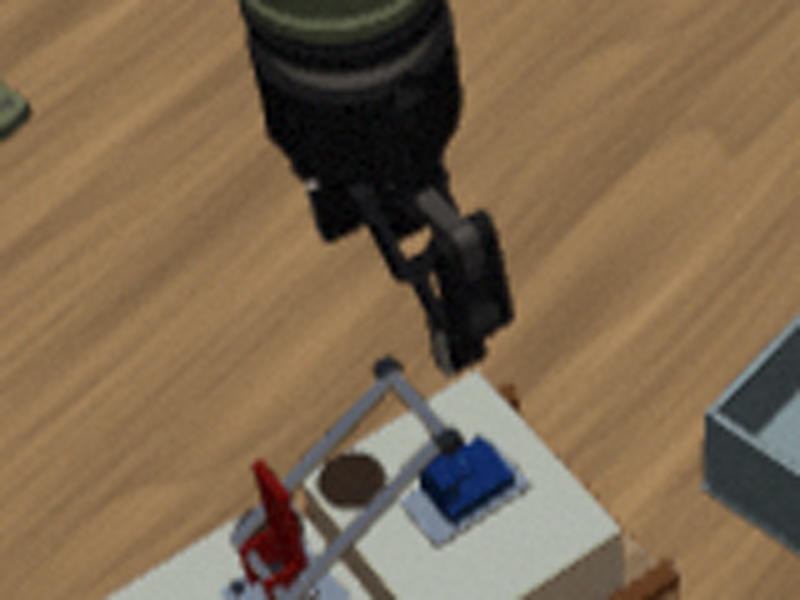

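View pics/t1.png

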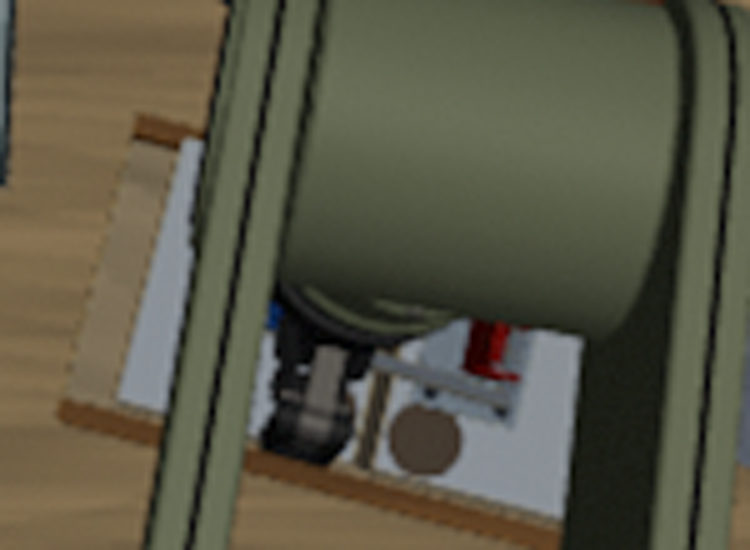

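The scene view shows the gripper above the bar, with the near finger at about (470,300) and the caps at (388,370) and (448,440). I'll descend over the caps.

Call:
{"method": "arm_command", "body": {"increments": [[[0.02, 1.0, -0.06], [0, 0, 0], 1], [[0.04, 2.0, -0.06], [0, 0, 0], 1], [[0.04, 2.75, -0.06], [0, 0, 0], 1], [[0.04, 2.75, -0.06], [0, 0, 0], 1], [[0.04, 2.75, -0.06], [0, 0, 0], 1]]}}

```text
t: 2.7
tool_pos: [549.2, -14.3, 195.9]
ee_rot: [-1.571, -0.002, -0.255]
force: [0.2, 0.1, 0.5]
width: 85.5
```

```bash
python3 -c "
from h import *
rows((53.5,.3,194,0))
p,d=snap('scene','2');crop('s',p,220,130,100,75,8,'pics/s2.png')"
```

```text
now mould [ 52.9  -1.1 195.9] t 2.7 F [ 0.2 -0.1  0.5] w 85.5
(53.5, 0.3, 194, 0) [-0.045, 0.065, 0.021] [-0.0, -0.0, 0.002]
```

View pics/s2.png

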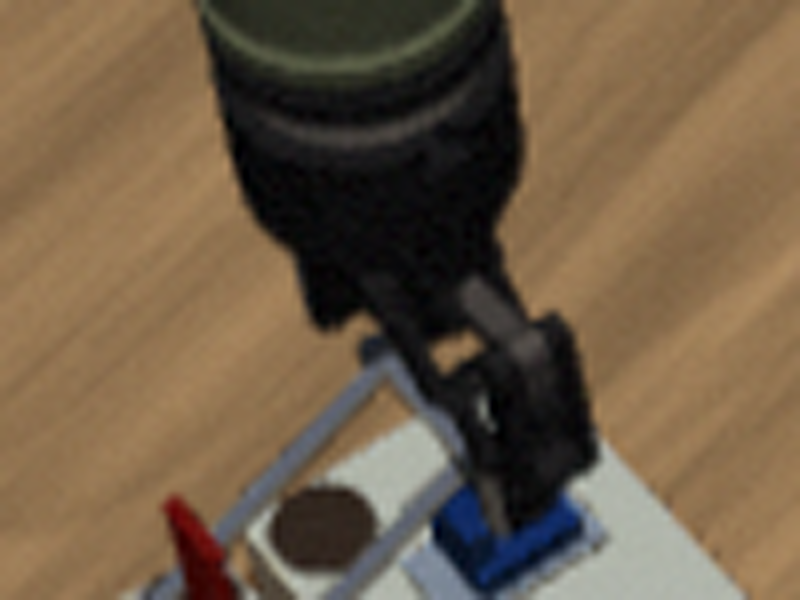

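The near finger straddles the near cap, and the far cap at (375,350) sits just inside the far fingertip at (330,325). I'll go 3 mm lower and close.

Call:
{"method": "arm_command", "body": {"increments": [[[-0.04, 0.1, 0.02], [0, 0, 0], 1], [[-0.04, 0.1, 0.02], [0, 0, 0], 0], [[-0.04, 0.1, 0.02], [0, 0, 0], -1], [[-0.04, 0.1, 0.02], [0, 0, 0], -1], [[-0.04, 0.1, 0.02], [0, 0, 0], -1], [[-0.04, 0.1, 0.02], [0, 0, 0], -1], [[-0.04, 0.1, 0.02], [0, 0, 0], -1], [[-0.04, 0.1, 0.02], [0, 0, 0], -1]]}}

```text
t: 3.75
tool_pos: [547.7, -13.3, 191.9]
ee_rot: [-1.57, -0.0, -0.255]
force: [0.3, 2.9, 2.8]
width: 58.2
```

```bash
python3 -c "
from h import *
rows((53.5,.3,194,0))
p,d=snap('scene','3');crop('s',p,220,130,100,75,8,'pics/s3.png')"
```

```text
now mould [ 53.5   0.7 191.9] t 3.75 F [2.9 0.5 2.8] w 58.2
(53.5, 0.3, 194, 0) [0.014, -0.069, 0.001] [-0.001, -0.001, 0.0]
```

View pics/s3.png

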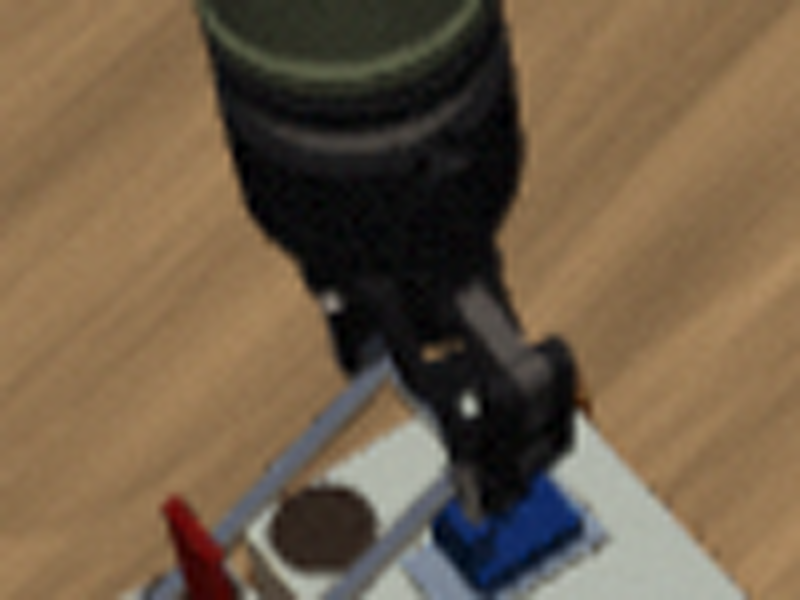

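The bar is gripped (58 mm width). I'll carry it up over the lip, tilting the gripper along with the loop.

```bash
python3 -c "
from h import *
rows((59,.3,186,.07),(66,.3,178,.16),(73,.3,169,.24),(80,.3,159,.32),(80,.3,150,.41),(80,.3,141,.5))"
```

```text
now mould [ 53.5   0.7 191.9] t 3.8 F [3.  0.3 1.5] w 58.4
(59, 0.3, 186, 0.07) [0.013, 0.198, 0.185] [-0.071, -0.001, 0.0]
(66, 0.3, 178, 0.16) [0.013, 0.465, 0.418] [-0.161, -0.001, 0.0]
(73, 0.3, 169, 0.24) [0.013, 0.765, 0.651] [-0.241, -0.001, 0.0]
(80, 0.3, 159, 0.32) [0.013, 1.099, 0.884] [-0.321, -0.001, 0.0]
(80, 0.3, 150, 0.41) [0.013, 1.399, 0.884] [-0.411, -0.001, 0.0]
(80, 0.3, 141, 0.5) [0.013, 1.699, 0.884] [-0.501, -0.001, 0.0]
```

Call:
{"method": "arm_command", "body": {"increments": [[[0, 0.1, 0.1], [-0.035, 0, 0], -1], [[0, 0.2, 0.19], [-0.07, 0, 0], -1], [[0, 0.33, 0.3], [-0.115, 0, 0], -1], [[0, 0.46, 0.42], [-0.16, 0, 0], -1], [[0, 0.61, 0.53], [-0.2, 0, 0], -1], [[0, 0.76, 0.65], [-0.24, 0, 0], -1], [[0, 0.93, 0.77], [-0.28, 0, 0], -1], [[0, 1.1, 0.88], [-0.32, 0, 0], -1], [[0, 1.1, 0.88], [-0.32, 0, 0], -1]]}}

```text
t: 4.92
tool_pos: [554.1, 12.2, 157.9]
ee_rot: [-1.893, 0.001, -0.253]
force: [-0.3, -3.2, -0.1]
width: 58.0
```

```bash
python3 -c "
from h import *
rows((80,.3,150,.41),(80,.3,141,.5))
p,d=snap('scene','4');crop('s',p,220,130,100,75,8,'pics/s4.png')"
```

```text
now mould [ 79.8   0.9 157.9] t 4.925 F [-3.1 -0.6 -0.1] w 58.0
(80, 0.3, 150, 0.41) [0.02, 0.247, 0.091] [-0.088, 0.001, -0.0]
(80, 0.3, 141, 0.5) [0.02, 0.531, 0.186] [-0.178, 0.001, -0.0]
```

View pics/s4.png

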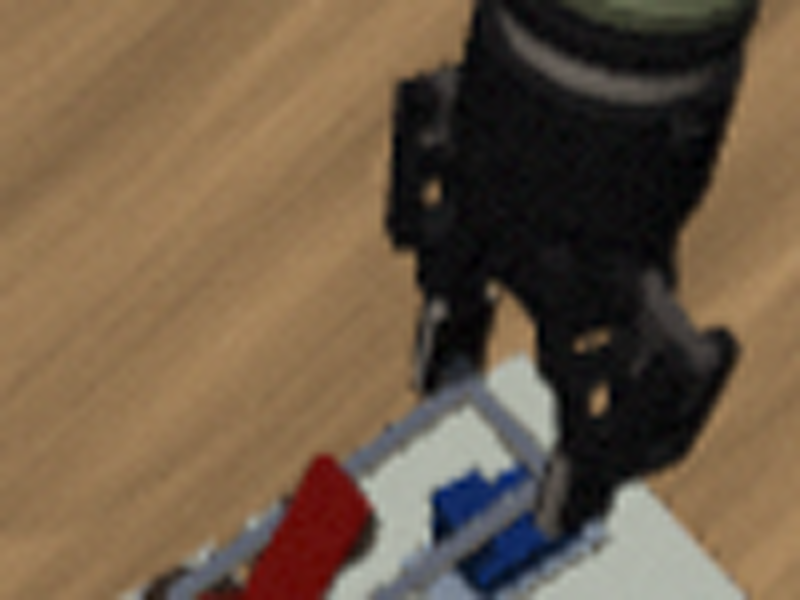

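The loop followed and the lever now leans towards the keeper. The bar at about (510,430) is beyond the lip, so I'll lower it.

Call:
{"method": "arm_command", "body": {"increments": [[[0.01, 0.12, 0.05], [-0.045, 0, 0], -1], [[0.02, 0.25, 0.09], [-0.09, 0, 0], -1], [[0.02, 0.39, 0.14], [-0.135, 0, 0], -1], [[0.02, 0.53, 0.19], [-0.18, 0, 0], -1], [[0.02, 0.53, 0.19], [-0.18, 0, 0], -1]]}}

```text
t: 5.6
tool_pos: [554.7, 13.8, 141.2]
ee_rot: [-2.068, 0.001, -0.254]
force: [0.4, 2.8, -0.7]
width: 58.5
```

```bash
python3 -c "
from h import *
rows((80,.3,128,.57),(80,.3,118,.65),(80,.3,115,.65))"
```

```text
now mould [ 81.5   0.7 141.2] t 5.6 F [ 2.8  0.3 -0.7] w 58.5
(80, 0.3, 128, 0.57) [0.013, 0.409, 0.166] [-0.073, 0.0, -0.001]
(80, 0.3, 118, 0.65) [0.014, 0.702, 0.326] [-0.153, 0.0, -0.001]
(80, 0.3, 115, 0.65) [0.014, 0.79, 0.373] [-0.153, 0.0, -0.001]
```

Call:
{"method": "arm_command", "body": {"increments": [[[0.01, 0.2, 0.08], [-0.04, 0, 0], -1], [[0.01, 0.41, 0.16], [-0.07, 0, 0], -1], [[0.01, 0.56, 0.25], [-0.11, 0, 0], -1], [[0.01, 0.7, 0.33], [-0.15, 0, 0], -1], [[0.01, 0.7, 0.33], [-0.15, 0, 0], -1]]}}

```text
t: 6.22
tool_pos: [554.2, 11.0, 118.1]
ee_rot: [-2.222, 0.002, -0.255]
force: [-3.0, 3.1, 1.6]
width: 57.8
```

```bash
python3 -c "
from h import *
rows((80,.3,116,.65),(80,.3,114,.65))
p,d=snap('scene','5');crop('s',p,220,130,100,75,8,'pics/s5.png')"
```

```text
now mould [ 78.6   0.5 118.1] t 6.225 F [2.2 3.7 1.6] w 57.8
(80, 0.3, 116, 0.65) [0.007, 0.027, 0.08] [0.001, 0.0, -0.002]
(80, 0.3, 114, 0.65) [0.007, 0.08, 0.12] [0.001, 0.0, -0.002]
```

View pics/s5.png

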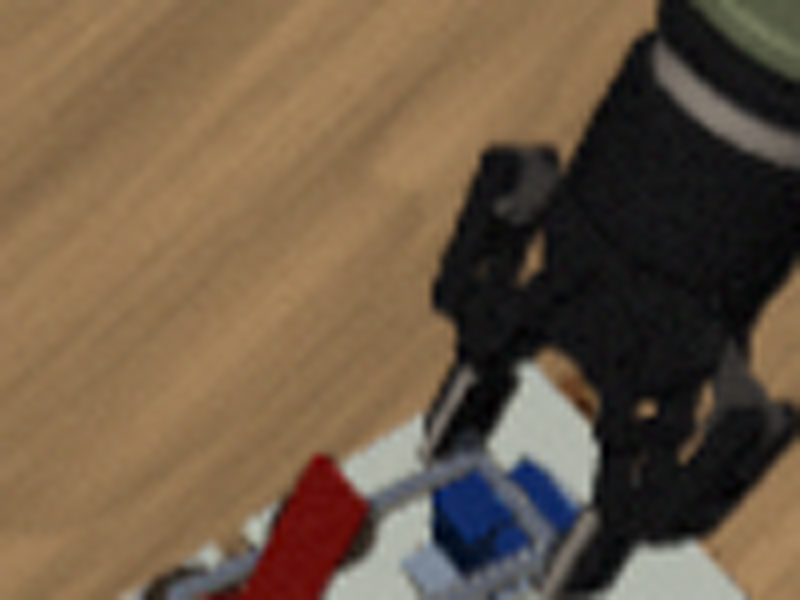

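The bar runs from (480,460) to (560,550), beyond the lip block and just above the shelf. I'll lower it a few millimetres to find the floor.

Call:
{"method": "arm_command", "body": {"increments": [[[0, 0.04, 0.04], [0, 0, 0], -1], [[0, 0.08, 0.08], [0, 0, 0], -1], [[0, 0.1, 0.09], [0, 0, 0], -1], [[0, 0.1, 0.09], [0, 0, 0], -1]]}}

```text
t: 6.78
tool_pos: [554.4, 10.8, 117.4]
ee_rot: [-2.223, -0.0, -0.257]
force: [-7.4, 4.1, 11.1]
width: 57.9
```

```bash
python3 -c "
from h import *
rows((72,.3,115,.65),(66,.3,115,.65),(62,.3,115,.65))"
```

```text
now mould [ 78.4   0.2 117.4] t 6.775 F [ 2.1  8.2 11.1] w 57.9
(72, 0.3, 115, 0.65) [-0.002, 0.195, -0.121] [0.002, -0.003, -0.002]
(66, 0.3, 115, 0.65) [-0.001, 0.316, -0.28] [0.002, -0.003, -0.002]
(62, 0.3, 115, 0.65) [-0.001, 0.397, -0.386] [0.002, -0.003, -0.002]
```

The bar is on the shelf floor (11 N up at TCP z 117.4, so the TCP reads about 2 mm above the bar). I'll draw it back.

Call:
{"method": "arm_command", "body": {"increments": [[[0, -0.03, -0.02], [0, 0, 0], -1], [[0, 0.03, -0.1], [0, 0, 0], -1], [[0, 0.09, -0.18], [0, 0, 0], -1], [[0, 0.15, -0.26], [0, 0, 0], -1], [[0, 0.21, -0.34], [0, 0, 0], -1], [[0, 0.21, -0.34], [0, 0, 0], -1]]}}

```text
t: 7.52
tool_pos: [551.9, 1.0, 117.5]
ee_rot: [-2.218, -0.001, -0.257]
force: [-5.5, 9.7, 8.4]
width: 58.4
```

```bash
python3 -c "
from h import *
rows((62,.3,117,.65))
p,d=snap('scene','6');crop('s',p,220,130,100,75,8,'pics/s6.png')"
```

```text
now mould [ 68.4   0.2 117.5] t 7.525 F [8.  7.8 8.4] w 58.4
(62, 0.3, 117, 0.65) [-0.003, 0.142, -0.158] [-0.003, -0.002, -0.001]
```

View pics/s6.png

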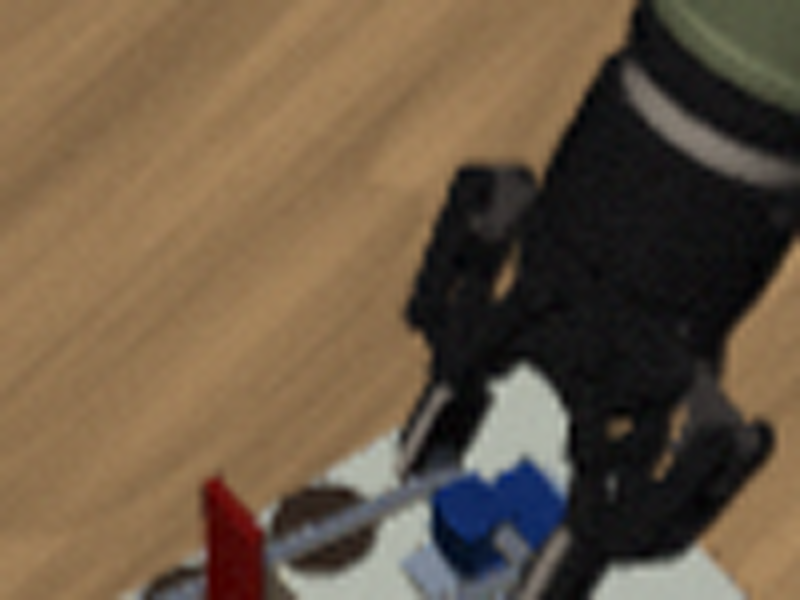

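The bar is now passing under the lip. I'll pull a few millimetres more until it meets the post.

Call:
{"method": "arm_command", "body": {"increments": [[[0, 0.03, -0.07], [0, 0, 0], -1], [[0, 0.07, -0.12], [0, 0, 0], -1], [[0, 0.07, -0.12], [0, 0, 0], -1], [[0, 0.07, -0.12], [0, 0, 0], -1]]}}

```text
t: 8.07
tool_pos: [551.1, -2.2, 117.6]
ee_rot: [-2.216, -0.001, -0.256]
force: [-4.8, 11.5, 8.2]
width: 58.1
```

```bash
python3 -c "
from h import *
rows((62,.3,117,.65))
p,d=snap('scene','7');crop('s',p,220,130,100,75,8,'pics/s7.png')"
```

```text
now mould [ 65.1   0.2 117.6] t 8.075 F [9.9 7.5 8.2] w 58.1
(62, 0.3, 117, 0.65) [-0.003, 0.078, -0.07] [-0.004, -0.002, -0.0]
```

View pics/s7.png

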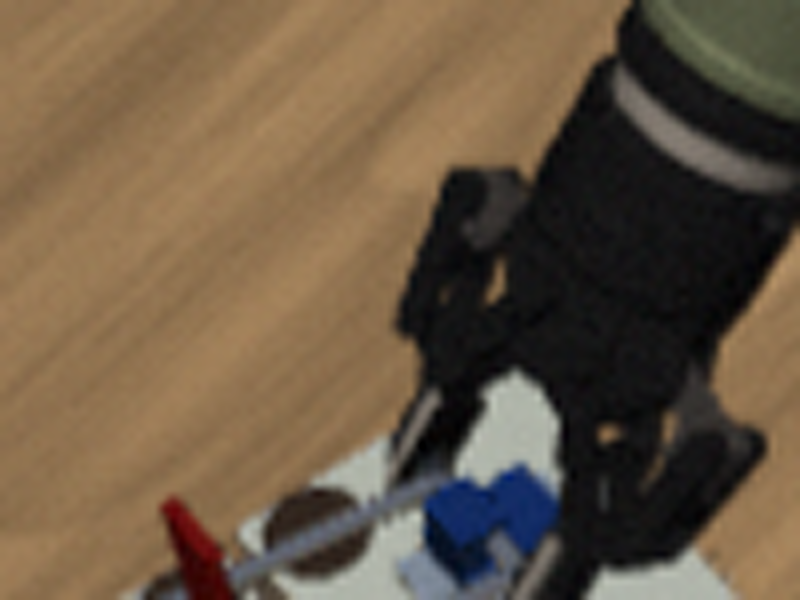

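The keeper block shifted about 8 zoomed pixels (~1.5–2 mm) towards the lever. The sliding half is being dragged, so the bar is against the post. I'll release and back out.

Call:
{"method": "arm_command", "body": {"increments": [[[0, 0, 0], [0, 0, 0], 0], [[0, 0, 0], [0, 0, 0], 1], [[0, 0, 0], [0, 0, 0], 1], [[0, 0, 0], [0, 0, 0], 1], [[0, -0.5, 0], [0, 0, 0], 1], [[0, -1.5, 0], [0, 0, 0], 1], [[0, -3, 0], [0, 0, 0], 1], [[0, -4.5, 0], [0, 0, 0], 1], [[0, -4.5, 0], [0, 0, 0], 1]]}}

```text
t: 9.25
tool_pos: [574.5, 77.2, 228.6]
ee_rot: [-2.216, -0.009, -0.252]
force: [-0.5, -0.6, -0.4]
width: 85.2
```

```bash
python3 -c "
from h import *
rows((62,.3,250,0))
p,d=snap('scene','8');crop('s',p,220,150,100,75,8,'pics/s8.png')
p,d=snap('top','8');crop('s',p,298,205,136,100,6,'pics/t8.png')"
```

```text
now mould [147.8  -2.5 228.6] t 9.25 F [-0.7  0.3 -0.4] w 85.2
(62, 0.3, 250, 0) [-0.093, 1.15, -2.713] [0.645, -0.001, 0.009]
```

View pics/s8.png

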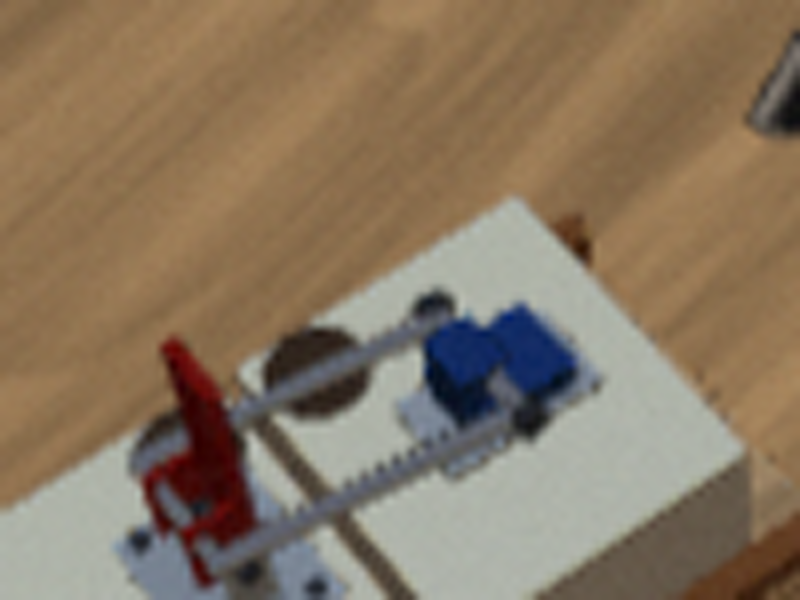

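View pics/t8.png

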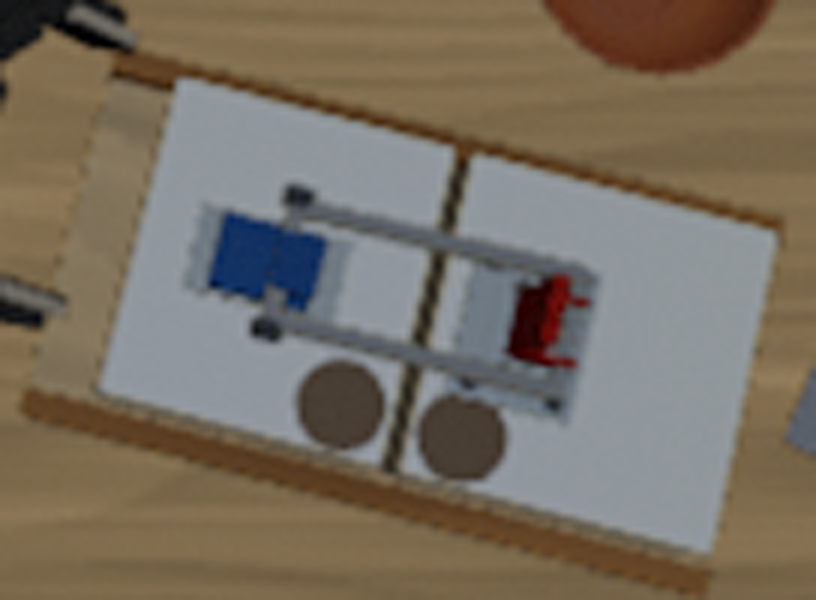

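```bash
python3 -c "
from h import *
S=lambda x,y:pix('s',(x,y),220,150,8); T=lambda x,y:pix('t',(x,y),298,205,6)
for a,b in(((434,305),(265,327)),((530,420),(298,195))):
    q,e=two(S(*a),T(*b)); print(tom(q).round(1),round(e,1))
print('lip/shelf top-view x', [tom(onz('top',*T(*c),z)+[0,-1.9,0]).round(1) for c,z in(((285,255),130),((213,252),111),((325,262),130))])
rows((8,0,275,0),(8,0,207,0))"
```

```text
[ 63.8  26.7 118.1] 2.9
[ 63.7 -25.6 115.3] 2.6
lip/shelf top-view x [array([ 63.1,  -1.6, 130. ]), array([ 89.2,   2.5, 111. ]), array([ 47.9,  -2.9, 130. ])]
now mould [145.2  -0.3 224.4] t 9.35 F [-0.5 -0.4  0.2] w 85.4
(8, 0, 275, 0) [-0.008, 1.421, -4.662] [0.649, -0.0, 0.001]
(8, 0, 207, 0) [-0.01, 3.226, -3.291] [0.649, -0.0, 0.001]
```

The bar is at mould (63.8, 0.5, 116.7). The seat estimated from the shelf end is x≈63.2, so it is hooked. Now I'll close the fingers and move to the keeper side of the lever.

Call:
{"method": "arm_command", "body": {"increments": [[[0, -0.5, -2.0], [0.15, 0, 0], -1], [[0, 1.4, -4.65], [0.649, 0, 0], -1], [[0, 1.4, -4.65], [0.649, 0, 0], -1], [[0, 1.4, -4.65], [0.649, 0, 0], -1], [[0, 1.4, -4.65], [0.649, 0, 0], -1], [[0, 1.4, -4.65], [0.649, 0, 0], -1], [[0, 1.4, -4.65], [0.649, 0, 0], -1]]}}

```text
t: 10.22
tool_pos: [536.9, -55.9, 273.9]
ee_rot: [-1.573, 0.002, -0.252]
force: [0.6, -0.1, -0.1]
width: 0.1
```

```bash
python3 -c "
from h import *
rows((8,0,207,0))"
```

```text
now mould [  9.5   0.4 273.9] t 10.225 F [ 0.1 -0.6 -0.1] w 0.1
(8, 0, 207, 0) [0.016, 2.231, -0.046] [0.002, 0.002, -0.002]
```

Call:
{"method": "arm_command", "body": {"increments": [[[0, 1.2, -0.04], [0, 0, 0], -1], [[0, 2.25, -0.04], [0, 0, 0], -1], [[0, 2.25, -0.04], [0, 0, 0], -1], [[0, 2.25, -0.04], [0, 0, 0], -1]]}}

```text
t: 10.72
tool_pos: [537.6, -57.9, 208.3]
ee_rot: [-1.572, -0.001, -0.253]
force: [-0.0, 0.2, 1.2]
width: -0.0
```

```bash
python3 -c "
from h import *
T=[]
for th in np.linspace(1.6,-.03,14):
    T.append((-35-70*np.cos(th)+10*np.sin(th)+11, 0, 118+70*np.sin(th)+10*np.cos(th)+19,0))
rows(*T)
p,d=snap('scene','9');crop('s',p,190,110,130,97,6,'pics/s9.png')"
```

```text
now mould [  7.7  -0.7 208.3] t 10.725 F [0.2 0.1 1.2] w -0.0
(np.float64(-11.960297408494732), 0, np.float64(206.67815698989247), 0) [-0.026, 0.055, -0.656] [0.001, 0.001, 0.001]
(np.float64(-20.768508580238052), 0, np.float64(207.63679963874358), 0) [-0.026, 0.023, -0.95] [0.001, 0.001, 0.001]
(np.float64(-29.627456480873562), 0, np.float64(207.48639396050754), 0) [-0.026, 0.029, -1.245] [0.001, 0.001, 0.001]
(np.float64(-38.398049285754624), 0, np.float64(206.22930143201637), 0) [-0.027, 0.071, -1.537] [0.001, 0.001, 0.001]
(np.float64(-46.94258240849623), 0, np.float64(203.8852593059888), 0) [-0.027, 0.149, -1.822] [0.001, 0.001, 0.001]
(np.float64(-55.12690056157142), 0, np.float64(200.49107072203182), 0) [-0.027, 0.263, -2.095] [0.001, 0.001, 0.001]
(np.float64(-62.82250409037469), 0, np.float64(196.1000268709993), 0) [-0.028, 0.41, -2.351] [0.001, 0.001, 0.001]
(np.float64(-69.90856650979924), 0, np.float64(190.7810702851416), 0) [-0.028, 0.587, -2.587] [0.001, 0.001, 0.001]
(np.float64(-76.27383156655938), 0, np.float64(184.61771239098934), 0) [-0.029, 0.793, -2.799] [0.001, 0.001, 0.001]
(np.float64(-81.81836004202158), 0, np.float64(177.70672232016673), 0) [-0.029, 1.023, -2.983] [0.001, 0.001, 0.001]
(np.float64(-86.45509886948912), 0, np.float64(170.15660756474247), 0) [-0.03, 1.275, -3.138] [0.001, 0.001, 0.001]
(np.float64(-90.1112479296751), 0, np.float64(162.08591033191797), 0) [-0.03, 1.545, -3.259] [0.001, 0.001, 0.001]
(np.float64(-92.72940306469698), 0, np.float64(153.62134634650334), 0) [-0.031, 1.827, -3.346] [0.001, 0.001, 0.001]
(np.float64(-94.2684573644541), 0, np.float64(144.89581532331516), 0) [-0.031, 2.118, -3.397] [0.001, 0.001, 0.001]
```

View pics/s9.png

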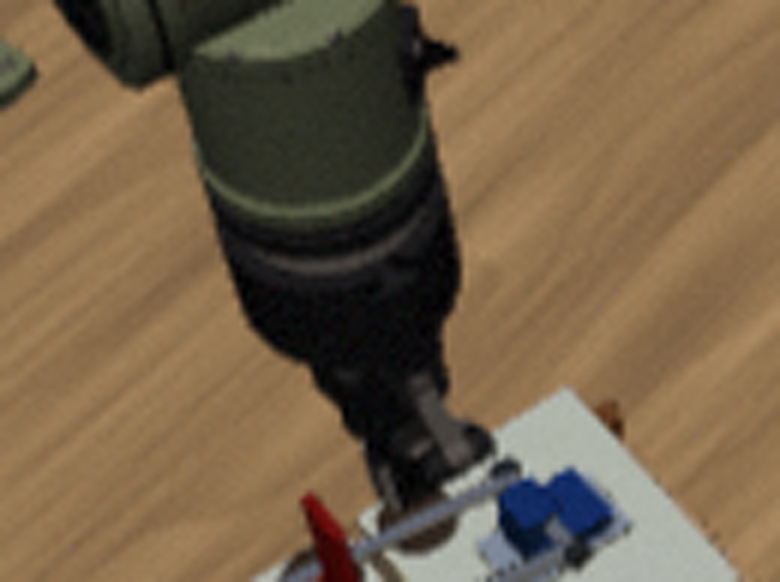

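The closed fingertips at about (400,500) are on the keeper side of the lever (tip at (312,500)). I'll press along the lever's arc, first half.

Call:
{"method": "arm_command", "body": {"increments": [[[-0.03, 0.1, -0.66], [0, 0, 0], -1], [[-0.03, 0.08, -0.95], [0, 0, 0], -1], [[-0.03, 0.08, -1.25], [0, 0, 0], -1], [[-0.03, 0.12, -1.54], [0, 0, 0], -1], [[-0.03, 0.2, -1.82], [0, 0, 0], -1], [[-0.03, 0.31, -2.1], [0, 0, 0], -1], [[-0.03, 0.46, -2.35], [0, 0, 0], -1], [[-0.03, 0.46, -2.35], [0, 0, 0], -1]]}}

```text
t: 11.78
tool_pos: [517.1, -127.3, 192.8]
ee_rot: [-1.573, 0.002, -0.256]
force: [0.6, -0.1, 1.2]
width: 0.0
```

```bash
python3 -c "
from h import *
T=[]
for th in np.linspace(.72,-.06,7):
    T.append((round(-35-70*np.cos(th)+10*np.sin(th)+11,1), 0, round(118+70*np.sin(th)+10*np.cos(th)+19,1),0))
rows(*T)
p,d=snap('scene','10');crop('s',p,190,130,130,97,6,'pics/s10.png')"
```

```text
now mould [-64.6   1.6 192.8] t 11.775 F [ 0.1 -0.6  1.2] w 0.0
(np.float64(-70.0), 0, np.float64(190.7), 0) [0.055, 0.072, -0.18] [0.002, -0.001, -0.002]
(np.float64(-76.6), 0, np.float64(184.3), 0) [0.056, 0.285, -0.399] [0.002, -0.001, -0.002]
(np.float64(-82.3), 0, np.float64(177.0), 0) [0.057, 0.529, -0.589] [0.002, -0.001, -0.002]
(np.float64(-87.0), 0, np.float64(169.1), 0) [0.058, 0.793, -0.745] [0.002, -0.001, -0.002]
(np.float64(-90.6), 0, np.float64(160.7), 0) [0.059, 1.073, -0.864] [0.002, -0.001, -0.002]
(np.float64(-93.1), 0, np.float64(151.9), 0) [0.059, 1.366, -0.947] [0.002, -0.001, -0.002]
(np.float64(-94.5), 0, np.float64(142.8), 0) [0.06, 1.67, -0.993] [0.002, -0.001, -0.002]
```

View pics/s10.png

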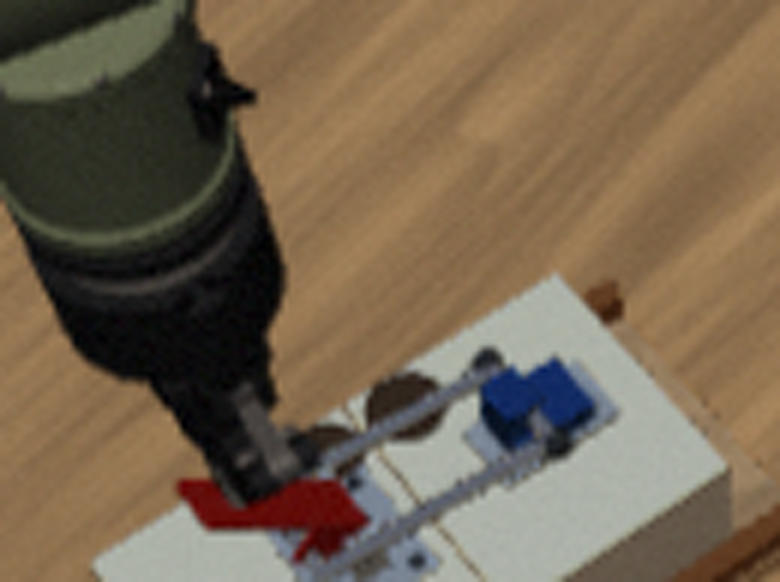

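The lever is well down and the gap has nearly closed, with the bar still under the lip at about (530,425). I'll continue to flat.

Call:
{"method": "arm_command", "body": {"increments": [[[0.05, 0.1, -0.2], [0, 0, 0], -1], [[0.05, 0.3, -0.4], [0, 0, 0], -1], [[0.05, 0.54, -0.59], [0, 0, 0], -1], [[0.05, 0.8, -0.75], [0, 0, 0], -1], [[0.05, 1.08, -0.87], [0, 0, 0], -1], [[0.05, 1.37, -0.95], [0, 0, 0], -1], [[0.05, 1.62, -0.99], [0, 0, 0], -1], [[0.05, 1.66, -0.99], [0, 0, 0], -1], [[0.05, 1.66, -0.99], [0, 0, 0], -1]]}}

```text
t: 12.95
tool_pos: [512.1, -155.8, 146.6]
ee_rot: [-1.572, 0.0, -0.255]
force: [-7.0, 2.8, 16.5]
width: -0.4
```

```bash
python3 -c "
from h import *
rows((-94.5,0,142,0))
p,d=snap('scene','11');crop('s',p,190,150,130,97,6,'pics/s11.png')"
```

```text
now mould [-93.4  -0.7 146.6] t 12.95 F [ 0.9  7.5 16.5] w -0.4
(-94.5, 0, 142, 0) [-0.025, 0.153, -0.035] [0.001, -0.0, -0.0]
```

View pics/s11.png

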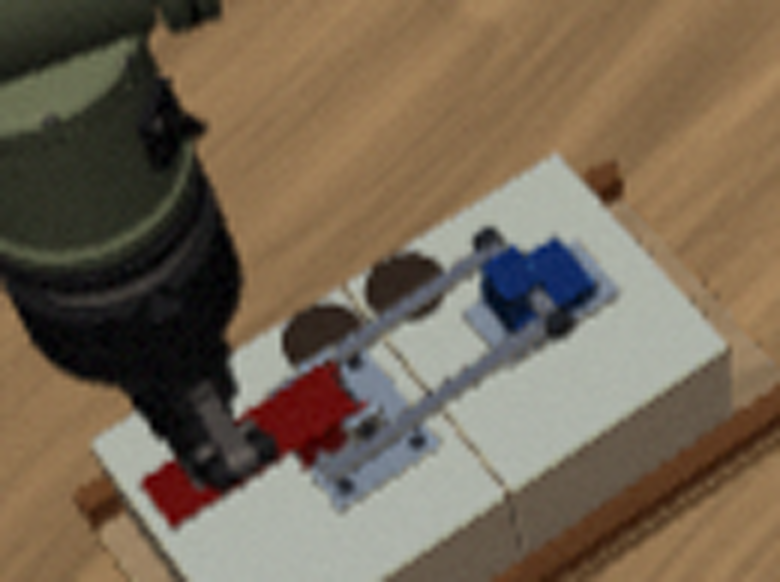

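The lever is flat: tip z is 127.6 against the expected 128, with 16 N on the stop. The joint shows only as a hairline. I'll retract straight up and check.

Call:
{"method": "arm_command", "body": {"increments": [[[0, -0.5, 0], [0, 0, 0], -1], [[0, -2, 0], [0, 0, 0], -1], [[0, -4, 0], [0, 0, 0], -1], [[0, -5, -4], [0, 0, 0], -1], [[0, -5, -6], [0, 0, 0], -1], [[0, -5, -6], [0, 0, 0], -1], [[0, -5, -6], [0, 0, 0], -1], [[0, -5, -6], [0, 0, 0], -1]]}}

```text
t: 14.0
tool_pos: [466.5, -329.5, 293.6]
ee_rot: [-1.571, 0.0, -0.256]
force: [0.2, 0.9, 0.4]
width: 0.2
```

```bash
python3 -c "
from h import *
rows((-94.5,0,142,0))
p,d=snap('scene','12');crop('s',p,190,160,130,97,6,'pics/s12.png');cv2.imwrite('pics/s12f.png',p[:,:,::-1])
p,d=snap('top','12');crop('s',p,298,205,136,100,6,'pics/t12.png')"
```

```text
now mould [-273.    -0.3  293.6] t 14.0 F [0.9 0.  0.4] w 0.2
(-94.5, 0, 142, 0) [-0.017, 5.053, 5.951] [-0.0, -0.001, -0.0]
```

View pics/s12.png

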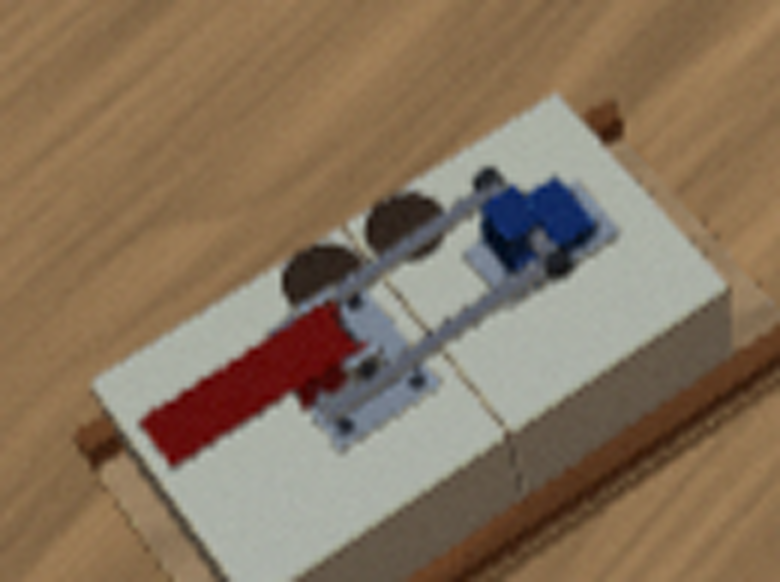

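View pics/t12.png

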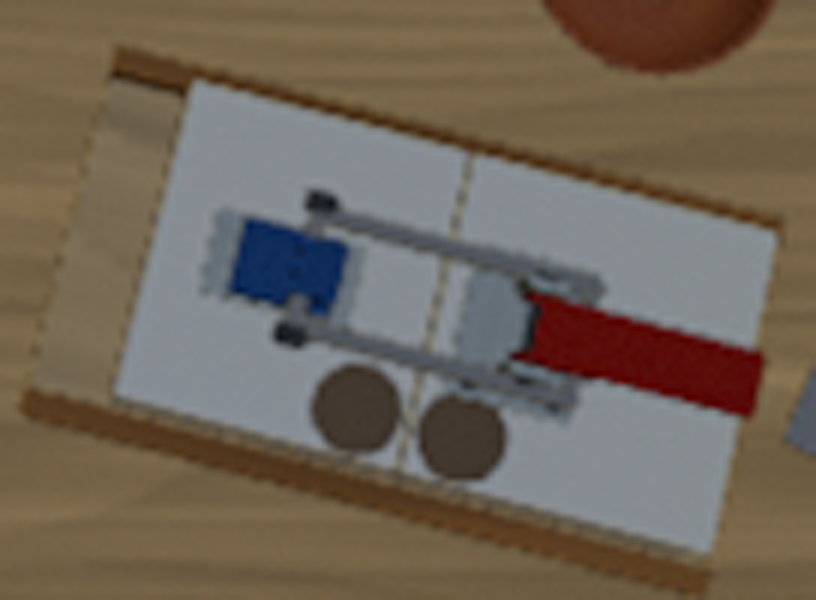

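View pics/s12f.png

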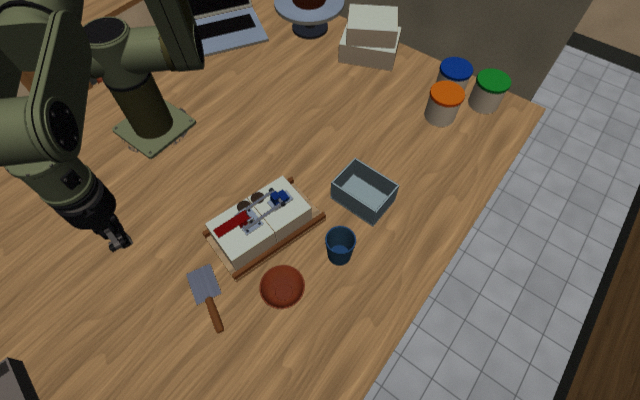

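The lever is flat and still down with the arm clear. The joint is a hairline at (470,180)–(405,460) in the top zoom, and the bystanders haven't moved. One numeric check before handing in.

```bash
python3 -c "
from h import *
for n,b,o2 in(('scene',(slice(165,264),slice(200,325)),1.9),('top',(slice(205,305),slice(298,434)),-1.9)):
    z=np.load(f'pics/{n}12.npz');p,d=z['p'],z['d'];K,o,A=cam(n);v,u=np.mgrid[0:400,0:640]
    P=(np.dstack([(u-K[0,2])/K[0,0],(v-K[1,2])/K[1,1],np.ones_like(u)])*d[...,None])@A.T+o+[0,o2,0]
    Q=tom(P.reshape(-1,3)).reshape(P.shape);h=cv2.cvtColor(p,cv2.COLOR_RGB2HSV)
    bx=np.zeros(d.shape,bool);bx[b]=1;bx&=d>0
    r=bx&((h[...,0]<6)|(h[...,0]>174))&(h[...,1]>190)&(Q[...,0]<-50)&(Q[...,2]>118);q=Q[r]
    print(n,'lever slope',-np.polyfit(q[:,0],q[:,2],1)[0],'z',np.median(q[:,2]))
    w=bx&(abs(Q[...,2]-90)<6)&(h[...,1]<50)&(p.max(2)>100);s=Q[w]
    print('top extent x',np.percentile(s[:,0],[.1,99.9]).round(1),'(tight: -125..115)')
    bl=bx&(h[...,0]>105)&(h[...,0]<130)&(h[...,1]>150)&(Q[...,0]>20);s=Q[bl]
    print('shelf end -26 = seat',np.percentile(s[:,0],99).round(1)-26)
S=lambda x,y:pix('s',(x,y),190,160,6); T=lambda x,y:pix('t',(x,y),298,205,6)
for a,c in(((487,181),(291,332)),((558,262),(321,203))): print('cap',tom(two(S(*a),T(*c))[0]).round(1))
"
```

```text
scene lever slope 0.01697548632863398 z 127.24739091200627
top extent x [-124.1  113.8] (tight: -125..115)
shelf end -26 = seat 53.900000000000006
top lever slope -0.0009390408985242943 z 128.21164071150736
top extent x [-124.4  113.5] (tight: -125..115)
shelf end -26 = seat 52.599999999999994
cap [ 53.9  26.1 118.7]
cap [ 54.7 -24.7 117.5]
```

The lever slope is about 0–0.02 rad. The tops span 238 mm, so the halves are tight. The bar is at x≈54.3, z≈118 against a seat of x≈53.3.

```bash
python3 -c "
from workcell import manip
print(manip.close_job())"
```

```text
the job is handed in; nothing more can be done
None
```

The draw latch is hooked and shut, and I handed the job in at about 14 s of the 54 s allowed; the hand-in reports no verdict.

I pinched the loop's crossbar by its end caps and carried it over the lip. Then I lowered it onto the shelf, drew it back against the post and let go. Last, I pressed the red lever down its arc onto its stop with closed fingers and moved the arm clear.

Last checks, from the camera pictures taken after the arm had withdrawn:

| Check | Measured | Required |
|---|---|---|
| Lever angle from flat | about 0 to 0.02 rad | below 0.08 rad |
| Crossbar from seat, lengthwise | about +1 mm | within 4 mm |
| Crossbar from seat, height | about 0 mm | −7 to +5 mm |
| Gap between the halves | a hairline | below 1.5 mm |

- **Gap:** The two tops span 238 mm against 240 mm when tight. Edge pixels read about 1 mm short at each end, so I take this as shut.
- **Bystanders:** The bowl, beaker, basket and spatula look unmoved in the pictures. I compared them by eye and did not measure them.
- **Disagreement:** The two cameras differed by about 4 mm along the world y axis, within what the stated calibration allows. I averaged them.
- **Forces:** The highest tool force I read was about 17 N, while pressing the lever onto its stop.

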